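# Set a clamped lens's aperture ring from its locked stop to 4

## Task

The long lens clamped mount-up in the lens vise is to be light-tested at f/4. Its click-stop aperture ring is still locked at the automatic position: squeeze the lock button to free the ring, turn it along the scale until it clicks in at 4, and let go. Keep off the rear glass and leave the other things on the bench where they are.

Things in the scene. Friction and masses are not known exactly. Their poses are not given: they have to be found in the camera images.
- aperture_ring (a joint): Angle of the aperture ring (rad), growing as it turns counter-clockwise seen from above. Click stops 18 degrees apart: 0 = dot (automatic; the ring starts here, locked), 0.314 = 22, 0.628 = 16, 0.942 = 11, 1.257 = 8, 1.571 = 5.6, 1.885 = 4, 2.199 = 2.8 (end of travel). Leaving a stop takes 0.13 N m at most; let go between stops, the ring falls into the nearer one.
- ring_centre (a point): Point on the lens's upright axis at mid-height of the ring's gripping band and of its lock button, 95 mm above the bench. The ring is satin black, 58 mm across, its band 11 mm tall (90 to 101 mm above the bench), with a bevel above. Grip it across from above. To 4 it must turn 108 degrees, more than many wrists turn in one grasp: it may be let go at any click and gripped anew at any angle.
- button_face (a point): Middle of the outer face of the lock button, a block in the ring's rim 9 mm wide, 8 mm tall, standing out 3.5 mm (32.5 mm from the axis) and turning with the ring. Pressed 2.4 mm or more towards the axis it frees the locked ring, which else gives 6 degrees at most. A finger pad flat on it, the other opposite, squeezing with 15 N or more, presses it nearly flush; if the grip is 1 mm off centre it may stay out too far: push its side on.
- lock_button (a joint): How far the lock button is pressed in (m): 0 out, 0.0024 frees the ring, 0.0035 flush, 0.0038 at most. Its spring takes 4 N at first, 8 N flush. It must stay pressed until the ring has turned 17 degrees from the dot (a grip that reaches 22 has done it); past that it locks nowhere, but bars the way back to the dot.
- index_mark (a point): Fixed white index line on the lens's collar, 25 mm from the axis, just above the ring (and another below the ring). The white stroke on the ring's bevel that stands at it is the value set; small white figures stand under the strokes. At the start the dot stands there, and the lock button is a quarter turn counter-clockwise of it seen from above.
- lens: The lens: black, 94 mm tall, 63 mm across, clamped rear mount up on the vise's bed; does not move. Origin at its underside's centre, 20 mm above the bench; z up, x towards the index mark. Above the bench: 63 mm wide up to 66 mm (rubber focus ring), 54 mm wide from 72 to 90 mm, then the ring, then a 51 mm collar and the steel mount up to 114 mm.
- rear_glass: The lens's exposed rear glass, 30 mm across, in the steel mount on top of the lens: not to be touched. Origin at the centre of its underside, 109 mm above the bench.
- lens_vise: Grey and aluminium lens vise fixed to the bench: base 120 x 160 mm, jaws up to 56 mm above the bench, black clamp knob on its -y side out to 108 mm from the centre. Origin under its centre, y along the clamp screw. The lens stands at its centre, at any angle to it.
- spare_lens: A shorter black lens, 62 mm across, 45 mm tall, standing loose beside the vise; not to be touched. Origin at the centre of its underside.
- rear_cap: Black plastic lens cap, 60 mm across, 14 mm high, loose by the vise; bystander. Origin under its centre.
- retaining_ring: Thin flat black ring, 58 mm across, 3 mm thick, loose by the vise; bystander. Origin under its centre.
- element_cell: Aluminium lens cell with a glass, 50 mm across, 12 mm high, loose by the vise; bystander. Origin under its centre.
- screwdriver: Black-handled screwdriver, 160 mm, lying on the bench; bystander.
- lens_sucker: Black rubber suction tool, 38 mm across, 64 mm tall, standing; bystander. Origin under its centre.
- parts_cup: Clear plastic cup, 66 mm across, 42 mm tall; bystander. Origin under its centre.
- blower: Black rubber air blower, 60 mm across, 118 mm tall, standing on its base with the nozzle up; bystander. Origin under its centre.

How it is judged:
By the outcome, as a careful person would: the job done as asked, in the order asked, and still so for the second after the job is handed in, with the robot touching nothing.
It also fails if it takes over 51 s, if anything falls off the work surface, if the arm or the gripper's body presses on something with over 40 N, if the wrist force passes 120 N, or if a joint passes its speed limit or range.

## Robot

A 6-joint arm with a two-finger parallel gripper is mounted at the origin on the work surface. World frame = base frame: x ahead of the robot, y to its left, z up, the work surface at z = 0. Lengths are in m, angles in rad, forces in N, time in s.
With the tool pointing down it reaches from about 0.3 to 0.85 m from the base axis. Payload 5.4 kg.
Tool frame: the origin (TCP) lies at the very end of the fingers, on their centre line; the grasp point (between the pads) lies 19 mm behind it; z points along the fingers, y is the direction in which the jaws open and shut (so a half turn about z gives the same grasp; the last joint's range is limited). The gripper opens to 85 mm and grips with 20 to 120 N. Pads are 22 mm wide; open, the fingers measure 114 mm over their backs; the gripper's body (76 mm by 85 mm) begins 54 mm behind the grasp point. The pads swing forward as they close: fully open they stand 13 mm farther back than shut.
Start: joints at [-1.521, 0.158, 1.597, -0, 1.386, -0.21], TCP at [0.148, -0.556, 0.231] pointing down, gripper open.
Joint ranges: [-2.91, 2.91], [-0.94, 2.29], [0.18, 2.7], [-1.29, 4.43], [0.17, 2.64], [-3, 3]. Speed limits (rad/s): [2.57, 2.57, 3.14, 3.14, 3.14, 3.14].

## Interface

Orientations are given as a 3x3 rotation matrix whose columns are the frame's x, y, z axes.
In Python, from plant import ctrl, cams gives the robot as it stands.
- The arm moves only by the tool arm_command, never from a script. Its argument "rows" is a list that holds one entry, the list of rows, each a list of 7 numbers: the turn, a rotation vector about the tool's x, y, z in degrees, then the shift along the tool's x, y, z in m, then the closure, from -1 (fully open) to 1 (shut), so that 0 is half open. In form: [[[ax, ay, az, dx, dy, dz, fingers], ...]]. A call has 1 to 12 rows; each row shifts and turns the commanded pose from where the row before left it, along the tool's axes as they then stand; what a row does not reach is not made up. A row lasts 1/8 s, in which the tool goes at most 62.5 mm and 10.7 degrees, less where a joint would pass 70% of its speed; a pose out of reach is approached as far as the arm can. A call with a gripper value outside its range is refused whole. The fingers move at their own pace and stop on an object; the grip force is fixed at half the most. Time passes only in rows, so rows that do not move let the fingers close. It gives the time, the measured TCP pose, the force and the opening at its end, in the units of the state.
- ctrl.get_obs(): the state, without advancing time (a new reading comes with each control period).
- cams.grab_frame(name): name is "scene" or "top"; returns a dict with "img" (400x640x3 uint8, red, green, blue), "fov_y" (degrees; the focal length in pixels is half the picture's height over the tangent of half this angle, whatever the lens; pixels are square), "cx", "cy" (the principal point, pixels), "dist" ([k1, k2, p1, p2, k3] as OpenCV has them; the pictures are not rectified), "R" (3x3) and "t" (3): a world point X has camera coordinates R X + t. Camera axes: x right, y down, z forward; pixel columns grow to the right and rows downward; lengths in m; the calibration is good to about 2 mm. A picture is of the moment at which its call begins. There is no depth.
- ctrl.finish_job(): hands the job in, once; it reports no verdict.
Trained networks look in a picture, given as the dict that the camera call returned (one of the last four; its "shot" number tells which), for a name from the list of things; names that differ only in an ending like _2 or _b are one class to them, and where a whole thing is asked for, a point or a joint stands for the part that bears it (a point fixed in the world has none). Each returns a list of dicts, best first, with "conf" (0 to 1); they miss things now and then, are a little off and sometimes report something else, mostly with a low value. They report only what shows in the picture. A call takes as long as a camera call.
- cams.silhouettes(picture, thing): "mask" (400x640 bool, what is visible of it) and "point" ([column, row] in pixels, amid what is visible of it).
- cams.spot_point(picture, thing): "point" ([column, row] in pixels: a listed point, or the origin of a listed thing).
The state is a dict: "clock": time; "joint_positions": joint angles; "dq": joint speeds; "joint_efforts": joint torques, N m; "eef_pos": TCP position; "tcp_rot": TCP orientation; "wrist_force": force on the tool from outside, world axes, zero at the start; "wrist_torque": the same for the moment, N m; "finger_gap": opening from 0.0 (shut) to 1.0 (fully open).
Only numpy, scipy, OpenCV 4.12 (cv2) and the standard library are available. Lean on these libraries where they do the work, as an engineer would, in place of code of your own. Each camera call takes 0.05 s, during which the arm holds its last target. There are 200 camera calls.

## Working session

There is one attempt and no reset: what is moved stays moved. The work goes in short steps, Python scripts to look and compute and a tool call to move; the robot and the scene stay as the last step left them, time stands still between calls to the robot, and variables do not carry over. Pictures are saved under pics/ and viewed, about 8 in all and at most 12, crops included, and the job is handed in when it is done.

Besides the shell and the picture viewer there is one more tool, called after "Call:" in YAML: its name, and indented under it one key for each argument. arm_command: Moves the arm, as the interface text tells. Its arguments: {"type":"object","properties":{"rows":{"type":"array","items":{"type":"array","items":{"type":"array","items":{"type":"number"}}}}},"required":["rows"]}

```bash
mkdir -p pics
cat > h.py <<'E'
import numpy as np, cv2
from plant import ctrl, cams
def K(f):
    fl=200/np.tan(np.radians(f["fov_y"])/2)
    return np.array([[fl,0,f["cx"]],[0,fl,f["cy"]],[0,0,1.]])
def ray(f,p):
    u=cv2.undistortPoints(np.array([[p]],float),K(f),np.array(f["dist"],float))[0,0]
    R=np.array(f["R"]);t=np.array(f["t"])
    return -R.T@t, R.T@np.array([u[0],u[1],1])
def atz(f,p,z):
    c,d=ray(f,p); return c+d*(z-c[2])/d[2]
def proj(f,X):
    r,_=cv2.Rodrigues(np.array(f["R"],float))
    return cv2.projectPoints(np.array(X,float).reshape(-1,3),r,np.array(f["t"],float),K(f),np.array(f["dist"],float))[0][:,0]
def save(f,n): cv2.imwrite(f"pics/{n}.png",f["img"][:,:,::-1])
def crop(f,c,w,n,s=6):
    x,y=map(int,c); im=f["img"][max(0,y-w):y+w,max(0,x-w):x+w,::-1]
    im=cv2.resize(im,None,fx=s,fy=s,interpolation=cv2.INTER_CUBIC); cv2.imwrite(f"pics/{n}.png",im)
E
python3 - <<'E'
from h import *
F={n:cams.grab_frame(n) for n in("top","scene")}
Z={"ring_centre":.095,"button_face":.095,"index_mark":.102,"rear_glass":.109,"lens":.02,"lens_vise":0,"spare_lens":0,"blower":0,"lens_sucker":0,"parts_cup":0}
for n,f in F.items():
    save(f,n+"0"); print(n,f["fov_y"],"cam",np.round(-np.array(f["R"]).T@f["t"],3))
    for k,z in Z.items():
        r=cams.spot_point(f,k)[:2]
        print(k,[(np.round(q["point"],1).tolist(),round(q["conf"],2),np.round(atz(f,q["point"],z),4).tolist()) for q in r])
E
python3 -c "
import cv2,numpy as np
cv2.imwrite('pics/both.png',np.vstack([cv2.imread('pics/top0.png')[:300],cv2.imread('pics/scene0.png')[100:]]))"
```

```text
top 48.27061188897642 cam [ 0.309 -0.008  1.443]
ring_centre [([286.3, 210.4], 0.94, [0.5381, 0.0925, 0.095]), ([275.7, 250.1], 0.64, [0.4163, 0.1206, 0.095])]
button_face []
index_mark [([294.9, 201.4], 0.91, [0.5653, 0.0666, 0.102])]
rear_glass [([289.6, 214.2], 0.59, [0.5242, 0.0811, 0.109])]
lens [([287.2, 215.1], 0.59, [0.5355, 0.0948, 0.02])]
lens_vise [([290.7, 216.5], 0.67, [0.5342, 0.0846, 0.0])]
spare_lens [([278.2, 177.0], 0.78, [0.6662, 0.13, 0.0])]
blower [([445.6, 203.8], 0.65, [0.5857, -0.423, 0.0])]
lens_sucker [([189.4, 198.8], 0.55, [0.587, 0.4181, 0.0])]
parts_cup [([186.4, 228.6], 0.75, [0.4886, 0.4209, 0.0])]
scene 57.70561516645542 cam [0.938 0.622 0.704]
ring_centre [([355.0, 217.0], 0.56, [0.5211, 0.0798, 0.095])]
button_face []
index_mark [([340.9, 213.2], 0.8, [0.5491, 0.0571, 0.102])]
rear_glass [([354.3, 214.0], 0.46, [0.526, 0.0822, 0.109]), ([352.2, 241.0], 0.18, [0.5818, 0.1574, 0.109])]
lens [([265.2, 157.4], 0.74, [0.5715, -0.3935, 0.02]), ([348.7, 239.1], 0.56, [0.5328, 0.0776, 0.02])]
lens_vise [([352.8, 245.3], 0.93, [0.524, 0.0864, 0.0])]
spare_lens [([315.1, 279.5], 0.98, [0.6669, 0.1374, -0.0])]
blower [([262.2, 154.4], 0.94, [0.5625, -0.4468, 0.0]), ([412.7, 359.2], 0.18, [0.5924, 0.4112, 0.0])]
lens_sucker [([414.8, 362.0], 0.77, [0.5926, 0.418, 0.0])]
parts_cup [([451.8, 344.9], 0.64, [0.5002, 0.4286, 0.0]), ([262.0, 158.2], 0.43, [0.5728, -0.4237, 0.0])]
```

View pics/both.png

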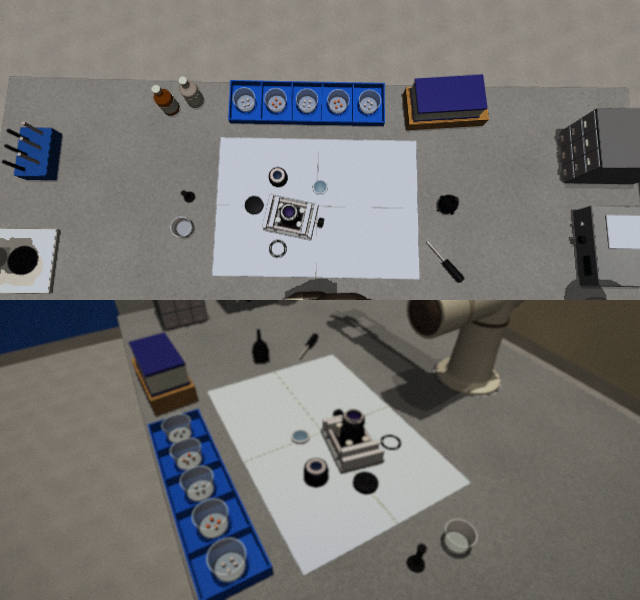

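The top view shows the vise near (290,216) with the lens on it at about (289,212). In the scene view the lens is at about (354,217). The resolution is coarse, so I'll crop in close.

Run:
```python
from h import *
ims=[]
for n,c in(("top",(289,212)),("scene",(354,220))):
    fs=[cams.grab_frame(n) for _ in range(6)]
    f=fs[0]; f2=dict(f); f2["img"]=np.mean([g["img"].astype(float) for g in fs],0)
    im=f2["img"][c[1]-20:c[1]+20,c[0]-20:c[0]+20,::-1]
    im=np.clip(255*(im/255)**.5,0,255).astype(np.uint8)
    ims.append(cv2.resize(im,(400,400),interpolation=cv2.INTER_CUBIC))
    np.save(f"{n}.npy",f2["img"])
    for g in fs[-3:]:
        for k in("ring_centre","index_mark","rear_glass","button_face","lens"):
            r=cams.spot_point(g,k)[:1]
            print(n,k,[(np.round(q["point"],1).tolist(),round(q["conf"],2)) for q in r])
    # project candidate axis
    for X in([.528,.082,.114],[.528,.082,.095],[.528,.082,.056]): print(X,proj(f,X))
cv2.imwrite("pics/crops.png",np.hstack(ims))
```

```text
top ring_centre [([287.7, 214.6], 0.7)]
top index_mark [([294.3, 201.0], 0.59)]
top rear_glass [([287.5, 212.8], 0.44)]
top button_face []
top lens []
top ring_centre [([288.9, 211.9], 0.56)]
top index_mark [([293.6, 200.9], 0.55)]
top rear_glass [([255.0, 206.6], 0.71)]
top button_face []
top lens [([288.9, 216.6], 0.89)]
top ring_centre [([285.7, 214.2], 0.89)]
top index_mark [([294.2, 202.9], 0.75)]
top rear_glass [([289.9, 211.7], 0.52)]
top button_face [([274.1, 252.3], 0.69)]
top lens [([286.1, 213.7], 0.66)]
[0.528, 0.082, 0.114] [[289.24469684 212.69154727]]
[0.528, 0.082, 0.095] [[289.63693037 213.70687985]]
[0.528, 0.082, 0.056] [[290.40928211 215.70629797]]
scene ring_centre [([354.7, 218.3], 0.57)]
scene index_mark [([343.2, 218.2], 0.68)]
scene rear_glass [([352.5, 216.3], 0.48)]
scene button_face []
scene lens [([351.6, 241.1], 0.91)]
scene ring_centre [([356.2, 220.3], 0.76)]
scene index_mark [([341.8, 211.8], 0.6)]
scene rear_glass [([353.7, 214.7], 0.56)]
scene button_face []
scene lens [([350.9, 241.3], 0.7)]
scene ring_centre [([355.2, 219.4], 0.57)]
scene index_mark [([340.5, 214.7], 0.62)]
scene rear_glass [([354.0, 216.3], 0.59)]
scene button_face []
scene lens [([350.7, 241.6], 0.91)]
[0.528, 0.082, 0.114] [[353.74456339 212.70324601]]
[0.528, 0.082, 0.095] [[353.19185412 218.40865062]]
[0.528, 0.082, 0.056] [[352.09950138 229.65284451]]
```

View pics/crops.png

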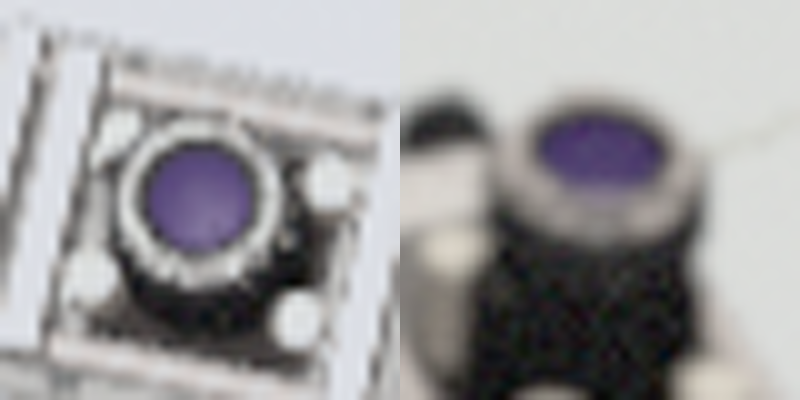

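```bash
cat > m.py <<'E'
from h import *
from scipy.optimize import least_squares
fr={};idx={};gl={};acc={}
for n,k in(("scene",12),("top",6)):
    P=[];I=0
    for _ in range(k):
        f=cams.grab_frame(n); I=I+f["img"].astype(float)/k
        r=cams.spot_point(f,"index_mark")
        if r and r[0]["conf"]>.4:P.append(r[0]["point"])
    fr[n]={k:v for k,v in f.items() if k!="img"}; idx[n]=np.array(P); np.save(n+"avg.npy",I); acc[n]=I
    c=(353,214) if n=="scene" else (289,212)
    s=I[c[1]-14:c[1]+14,c[0]-14:c[0]+14]
    w=np.clip(s[...,2]-s[...,1]-25,0,None)  # purple
    w[w<0.3*w.max()]=0
    yy,xx=np.mgrid[c[1]-14:c[1]+14,c[0]-14:c[0]+14]
    mm=cv2.connectedComponents((w>0).astype(np.uint8))[1]; lab=mm[14,14]; w=(mm==lab)*1.
    gl[n]=np.array([(xx*w).sum(),(yy*w).sum()])/w.sum()
    print(n,"glass",gl[n].round(2),"npx",w.sum(),"idx med",np.median(P,0).round(2),"std",np.std(P,0).round(2),len(P), [atz(fr[n],gl[n],z).round(4).tolist() for z in(.111,.114)])
import pickle; pickle.dump((fr,idx,gl),open("m.pkl","wb"))
# axis triangulate
def res(X): return np.concatenate([proj(fr[n],X)[0]-gl[n] for n in fr])
s=least_squares(res,[.528,.082,.111]); print("glass 3d",s.x.round(4),"res",s.fun.round(2))
for n in fr: print(n,"idx at z .102",atz(fr[n],np.median(idx[n],0),.1025).round(4))
c=s.x[:2]
for n in fr:
    q=np.median(idx[n],0)
    a=np.radians(np.arange(-180,180)); pr=proj(fr[n],np.c_[c[0]+.025*np.cos(a),c[1]+.025*np.sin(a),0*a+.1025])
    d=np.linalg.norm(pr-q,axis=1); print(n,"best ang",np.arange(-180,180)[d.argmin()],d.min())
print(ctrl.get_obs()["clock"])
I=acc["scene"][200:240,332:376,::-1]; I=np.clip(255*((I-5)/70),0,255).astype(np.uint8)
J=acc["top"][196:232,270:310,::-1]; J=np.clip(255*((J-5)/90),0,255).astype(np.uint8)
cv2.imwrite("pics/enh.png",np.hstack([cv2.resize(I,(440,400),interpolation=cv2.INTER_CUBIC),cv2.resize(J,(360*40//36,400)[:2],interpolation=cv2.INTER_CUBIC)[:,:360]]))
E
python3 m.py
```

```text
scene glass [353.63 215.18] npx 38.0 idx med [343.   214.85] std [2.39 8.97] 12 [[0.5313, 0.0868, 0.111], [0.5333, 0.0896, 0.114]]
top glass [288.62 211.65] npx 65.0 idx med [292.3  202.05] std [55.99 21.93] 6 [[0.5317, 0.0842, 0.111], [0.5312, 0.084, 0.114]]
glass 3d [0.531  0.0851 0.1097] res [-0.32 -0.07 -0.27  0.3 ]
scene idx at z .102 [0.5481 0.0654 0.1025]
top idx at z .102 [0.563  0.0744 0.1025]
scene best ang -48 0.44872266638045893
top best ang -19 2.8403345078803395
5.0
```

View pics/enh.png

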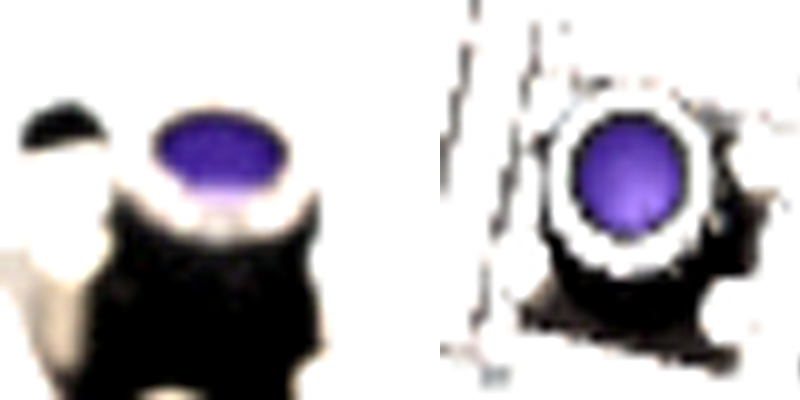

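Both views agree on the axis: (0.531, 0.085), glass at 0.110. I still need the button's angle, so I'll stretch the dark levels.

Run:
```python
from h import *
import pickle
fr,idx,gl=pickle.load(open("m.pkl","rb"))
c=np.array([.531,.085]); out=[]
for n,(x0,y0) in(("scene",(338,206)),("top",(272,196))):
    I=np.load(n+"avg.npy")
    J=I[y0:y0+36,x0:x0+36,::-1]; lo,hi=np.percentile(J.min(2),1),np.percentile(J.min(2),1)+45
    J=np.clip(255*((J-lo)/(hi-lo))**.7,0,255).astype(np.uint8)
    J=cv2.resize(J,(396,396),interpolation=cv2.INTER_CUBIC)
    out.append(J)
    a=np.radians(np.arange(-180,180,30))
    print(n,"ring rim (crop px) by angle",[(int(np.degrees(t)),((proj(fr[n],[c[0]+.029*np.cos(t),c[1]+.029*np.sin(t),.1])[0]-[x0,y0]+.5)*11).round().astype(int).tolist()) for t in a])
cv2.imwrite("pics/dark.png",np.hstack(out))
print("scene idx",idx["scene"].round(1).tolist()); print("top idx",idx["top"].round(1).tolist())
```

```text
scene ring rim (crop px) by angle [(-180, [276, 97]), (-150, [227, 66]), (-119, [163, 53]), (-90, [101, 64]), (-59, [57, 93]), (-29, [42, 136]), (0, [62, 180]), (29, [112, 213]), (59, [178, 226]), (90, [243, 215]), (119, [287, 183]), (150, [299, 140])]
top ring rim (crop px) by angle [(-180, [185, 290]), (-150, [238, 277]), (-119, [277, 240]), (-90, [293, 188]), (-59, [280, 137]), (-29, [243, 98]), (0, [191, 84]), (29, [138, 96]), (59, [99, 133]), (90, [83, 185]), (119, [95, 237]), (150, [133, 275])]
scene idx [[340.7, 214.5], [344.7, 214.5], [341.9, 213.8], [343.0, 215.7], [342.7, 215.2], [345.4, 214.1], [350.2, 247.2], [343.6, 214.2], [343.0, 216.1], [342.0, 214.4], [341.3, 215.2], [343.6, 215.4]]
top idx [[292.7, 201.7], [293.9, 201.9], [291.6, 202.2], [291.3, 201.1], [442.5, 260.7], [291.9, 202.5]]<stdin>:8: RuntimeWarning: invalid value encountered in power
<stdin>:8: RuntimeWarning: invalid value encountered in cast
```

View pics/dark.png

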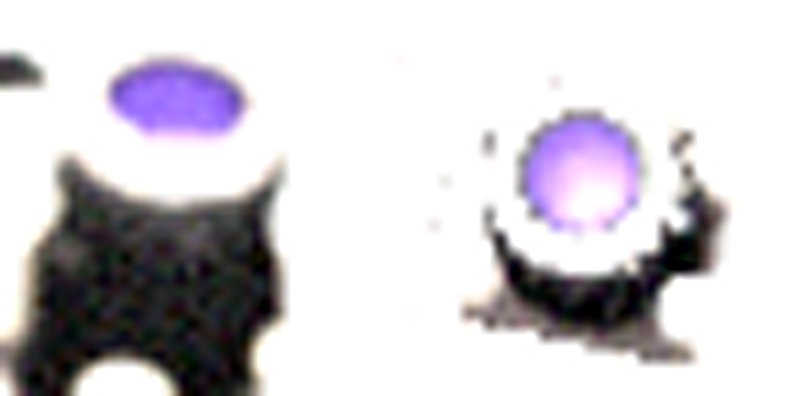

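Run:
```python
from h import *
from scipy.ndimage import map_coordinates
I=0
for _ in range(14): f=cams.grab_frame("top"); I=I+f["img"].astype(float)/14
I=I.min(2); np.save("topg.npy",I)
c=np.array([.531,.085]); a=np.radians(np.arange(-180,180,6))
for r,z in((.0255,.106),(.0265,.1035),(.028,.102),(.029,.100)):
    p=proj(f,np.c_[c[0]+r*np.cos(a),c[1]+r*np.sin(a),0*a+z])
    v=map_coordinates(I,[p[:,1],p[:,0]],order=3)
    print(r,z,[(int(round(np.degrees(t))),int(x)) for t,x in zip(a,v)])
print(I[200:224,278:304].astype(int))
```

```text
0.0255 0.106 [(-180, 49), (-174, 35), (-168, 33), (-162, 37), (-156, 41), (-150, 63), (-144, 25), (-138, 37), (-132, 52), (-126, 61), (-120, 34), (-114, 29), (-108, 48), (-102, 52), (-96, 55), (-90, 57), (-84, 67), (-78, 79), (-72, 94), (-66, 112), (-60, 106), (-54, 110), (-48, 94), (-42, 79), (-36, 99), (-30, 129), (-24, 140), (-18, 132), (-12, 104), (-6, 121), (0, 142), (6, 139), (12, 150), (18, 152), (24, 123), (30, 143), (36, 144), (42, 138), (48, 114), (54, 107), (60, 87), (66, 79), (72, 83), (78, 76), (84, 75), (90, 69), (96, 61), (102, 59), (108, 47), (114, 53), (120, 60), (126, 29), (132, 40), (138, 58), (144, 40), (150, 55), (156, 54), (162, 20), (168, 43), (174, 62)]
0.0265 0.1035 [(-180, 18), (-174, 15), (-168, 15), (-162, 16), (-156, 8), (-150, 35), (-144, 14), (-138, 18), (-132, 36), (-126, 37), (-120, 11), (-114, 26), (-108, 47), (-102, 34), (-96, 28), (-90, 31), (-84, 35), (-78, 42), (-72, 43), (-66, 64), (-60, 80), (-54, 88), (-48, 83), (-42, 66), (-36, 73), (-30, 107), (-24, 128), (-18, 133), (-12, 97), (-6, 107), (0, 129), (6, 127), (12, 138), (18, 140), (24, 110), 
[... 3486 characters left out ...]
24  80  70
    7   3   2   4  10  32  95 138]
 [189 183 105   4  30  89 112 154 132 110  88 105 125 149 181  94  54  37
    7   2   2   2  14  35 121 141]
 [189 187 148  13   5  18  69 132  88 140 118 115 113 118 132  36  10   7
    2   2   1   3  18  37 137 139]
 [190 185 119  27   2   5  13  21  29  91  88  61  49  38  18  32   9   2
    2   2   0   7  22  67 135 114]
 [168 143  51  34   2   3   6   4   5   9  13  11   8   6   7   4   5   3
    9  57 131 129  98  96 135 123]
 [ 99  55  37  24  12   3   3   1   3   3   7   6   3   1   3   1   3   5
   44 149 189 188 167 128 149 171]
 [ 35  35  27  14  16  11   3   2   2   5   3   2   2   4   2   2   3  13
   78 189 189 190 186 138 153 189]]
```

Run:
```python
from h import *
from scipy.ndimage import map_coordinates
import pickle
f=pickle.load(open("m.pkl","rb"))[0]["top"]; I=np.load("topg.npy")
c=np.array([.531,.085]); a=np.radians(np.arange(30,126,6))
for r in(.031,.033,.035):
    p=proj(f,np.c_[c[0]+r*np.cos(a),c[1]+r*np.sin(a),0*a+.099])
    print(r,[(int(round(np.degrees(t))),int(x)) for t,x in zip(a,map_coordinates(I,[p[:,1],p[:,0]],order=3))])
o=ctrl.get_obs(); R=np.array(o["tcp_rot"]); print(o["clock"],R.round(3).tolist(),o["eef_pos"],o["finger_gap"],o["wrist_force"])
print("yaw of tool y",np.degrees(np.arctan2(R[1,1],R[0,1])))
print("delta tool",R.T@(np.array([.531,.085,.2])-o["eef_pos"]))
```

```text
0.031 [(30, 65), (36, 88), (42, 145), (48, 145), (54, 120), (60, 67), (66, 18), (72, 48), (78, 104), (84, 118), (90, 120), (96, 126), (102, 125), (108, 98), (114, 75), (120, 91)]
0.033 [(30, 57), (36, 127), (42, 192), (48, 184), (54, 159), (60, 122), (66, 65), (72, 67), (78, 110), (84, 110), (90, 110), (96, 131), (102, 138), (108, 133), (114, 140), (120, 169)]
0.035 [(30, 54), (36, 153), (42, 192), (48, 187), (54, 189), (60, 173), (66, 147), (72, 72), (78, 74), (84, 69), (90, 70), (96, 106), (102, 129), (108, 149), (114, 172), (120, 192)]
5.7 [[0.966, 0.257, -0.0], [0.257, -0.966, 0.0], [-0.0, -0.0, -1.0]] [ 0.14768885 -0.55568963  0.23129859] 0.9950064902148696 [ 0.18027264 -1.1120604  -0.16426223]
yaw of tool y -75.11383922738152
delta tool [ 0.53503941 -0.52071409  0.03130356]
```

Call:
arm_command:
  rows:
    - [[0,0,0,0.0446,-0.0434,0.0026,-1],[0,0,0,0.0446,-0.0434,0.0026,-1],[0,0,0,0.0446,-0.0434,0.0026,-1],[0,0,0,0.0446,-0.0434,0.0026,-1],[0,0,0,0.0446,-0.0434,0.0026,-1],[0,0,0,0.0446,-0.0434,0.0026,-1],[0,0,0,0.0446,-0.0434,0.0026,-1],[0,0,0,0.0446,-0.0434,0.0026,-1],[0,0,0,0.0446,-0.0434,0.0026,-1],[0,0,0,0.0446,-0.0434,0.0026,-1],[0,0,0,0.0446,-0.0434,0.0026,-1],[0,0,0,0.0446,-0.0434,0.0026,-1]]

```text
clock: 7.2
eef_pos: [0.5321, 0.0871, 0.2003]
tcp_rot: [[0.966, 0.257, 0.001], [0.257, -0.966, -0.0], [0.001, 0.001, -1.0]]
wrist_force: [1.5, -0.6, 1.0]
finger_gap: 0.999
```

Call:
arm_command:
  rows:
    - [[0,0,-10.6,0,0,0,-1],[0,0,-10.6,0,0,0,-1],[0,0,-10.6,0,0,0,-1],[0,0,-10.6,0,0,0,-1],[0,0,-10.6,0,0,0,-1],[0,0,0,0,0,0,-1]]

```text
clock: 7.95
eef_pos: [0.5312, 0.0851, 0.2001]
tcp_rot: [[0.378, 0.926, 0.0], [0.926, -0.378, -0.0], [0.0, 0.0, -1.0]]
wrist_force: [0.7, 0.3, -0.6]
finger_gap: 1.001
```

```bash
cat > s.py <<'E'
from h import *
def st(c=(.531,.085),z=None,yaw=None):
    o=ctrl.get_obs(); R=np.array(o["tcp_rot"]); p=np.array(o["eef_pos"])
    print("t",round(o["clock"],2),"p",p.round(4),"yaw",round(float(np.degrees(np.arctan2(R[1,1],R[0,1]))),2),"z",R[:,2].round(3),"gap",round(o["finger_gap"],3),"F",np.round(o["wrist_force"],1),"T",np.round(o["wrist_torque"],2),"Ftool",(R.T@o["wrist_force"]).round(1),"j",np.round(o["joint_positions"],2))
    print("delta tool to axis at z",z or p[2],(R.T@(np.array([*c,z or p[2]])-p)).round(4))
E
python3 -c "
from s import *; st(z=.073)"
```

```text
t 7.95 p [0.5312 0.0851 0.2001] yaw -22.22 z [ 0. -0. -1.] gap 1.001 F [ 0.7  0.3 -0.6] T [ 0.    0.03 -0.04] Ftool [0.6 0.5 0.6] j [-0.07  0.09  1.74 -0.    1.32  0.32]
delta tool to axis at z 0.073 [-2.000e-04 -1.000e-04  1.271e-01]
```

Call:
arm_command:
  rows:
    - [[0,0,0,0,0,0.025,-1],[0,0,0,0,0,0.025,-1],[0,0,0,0,0,0.025,-1],[0,0,0,0,0,0.025,-1],[0,0,0,0,0,0.017,-1],[0,0,0,0,0,0.01,-1],[0,0,0,0,0,0,-0.5],[0,0,0,0,0,0,-0.46],[0,0,0,0,0,0,-0.44],[0,0,0,0,0,0,-0.44]]

```text
clock: 9.2
eef_pos: [0.5315, 0.0851, 0.0737]
tcp_rot: [[0.377, 0.926, 0.001], [0.926, -0.377, -0.0], [0.0, 0.001, -1.0]]
wrist_force: [-0.1, -0.6, -0.9]
finger_gap: 0.72
```

```bash
python3 -c "
from s import *; st(z=.073)"
```

```text
t 9.2 p [0.5315 0.0851 0.0737] yaw -22.12 z [ 0.001 -0.    -1.   ] gap 0.72 F [-0.1 -0.6 -0.9] T [-0.   -0.04 -0.  ] Ftool [-0.6  0.1  0.9] j [-0.07  0.24  1.83  0.    1.06  0.32]
delta tool to axis at z 0.073 [-0.0003 -0.0005  0.0007]
```

Call:
arm_command:
  rows:
    - [[0,0,0,0,0,0,-0.4],[0,0,0,0,0,0,-0.4],[0,0,0,0,0,0,-0.4]]

```text
clock: 9.57
eef_pos: [0.5312, 0.0851, 0.0731]
tcp_rot: [[0.377, 0.926, 0.0], [0.926, -0.377, 0.0], [0.0, 0.0, -1.0]]
wrist_force: [0.1, -0.6, 0.4]
finger_gap: 0.695
```

```bash
python3 -c "
from s import *; st(z=.073)"
```

```text
t 9.57 p [0.5312 0.0851 0.0731] yaw -22.12 z [ 0.  0. -1.] gap 0.695 F [ 0.1 -0.6  0.4] T [-0.01  0.01  0.03] Ftool [-0.5  0.3 -0.4] j [-0.07  0.25  1.83  0.    1.06  0.32]
delta tool to axis at z 0.073 [-0.0002 -0.0001  0.0001]
```

Call:
arm_command:
  rows:
    - [[0,0,0,0,0,0,-0.34],[0,0,0,0,0,0,-0.34],[0,0,0,0,0,0,-0.34]]

```text
clock: 9.95
eef_pos: [0.5315, 0.085, 0.0733]
tcp_rot: [[0.376, 0.926, 0.001], [0.926, -0.376, -0.0], [0.0, 0.001, -1.0]]
wrist_force: [1.3, -1.2, 0.8]
finger_gap: 0.674
```

```bash
python3 -c "
from s import *; st(z=.073)"
```

```text
t 9.95 p [0.5315 0.085  0.0733] yaw -22.12 z [ 0.001 -0.    -1.   ] gap 0.674 F [ 1.3 -1.2  0.8] T [-0.14 -0.22 -0.01] Ftool [-0.6  1.6 -0.8] j [-0.07  0.25  1.83 -0.    1.06  0.32]
delta tool to axis at z 0.073 [-0.0002 -0.0004  0.0003]
```

Call:
arm_command:
  rows:
    - [[0,0,0,0,0,0,-0.2],[0,0,0,0,0,0,-0.2],[0,0,0,0,0,0,-0.2],[0,0,0,0,0,0,-0.2]]

```text
clock: 10.45
eef_pos: [0.5315, 0.085, 0.0737]
tcp_rot: [[0.376, 0.926, 0.001], [0.926, -0.376, -0.0], [0.0, 0.001, -1.0]]
wrist_force: [-0.5, -0.8, 5.0]
finger_gap: 0.656
```

```bash
python3 -c "
from s import *; st(z=.073)"
```

```text
t 10.45 p [0.5315 0.085  0.0737] yaw -22.11 z [ 0.001 -0.    -1.   ] gap 0.656 F [-0.5 -0.8  5. ] T [-0.24  0.09 -0.07] Ftool [-0.9 -0.2 -5. ] j [-0.07  0.24  1.83 -0.    1.06  0.32]
delta tool to axis at z 0.073 [-0.0002 -0.0004  0.0007]
```

Call:
arm_command:
  rows:
    - [[0,0,0,0,0,0,-1],[0,0,0,0,0,0,-1],[0,0,0,0,0,0,-1],[0,0,10,0,0,0,-1],[0,0,10,0,0,0,-1],[0,0,10,0,0,0,-1],[0,0,10,0,0,0,-1],[0,0,10,0,0,0,-1],[0,0,10,0,0,0,-1],[0,0,10,0,0,0,-1],[0,0,10,0,0,0,-1],[0,0,10,0,0,0,-1]]

```text
clock: 11.95
eef_pos: [0.531, 0.0852, 0.073]
tcp_rot: [[0.924, -0.382, -0.0], [-0.382, -0.924, 0.0], [-0.0, -0.0, -1.0]]
wrist_force: [-0.6, -0.0, -0.4]
finger_gap: 0.999
```

Call:
arm_command:
  rows:
    - [[0,0,0,0,0,0,-0.5],[0,0,0,0,0,0,-0.46],[0,0,0,0,0,0,-0.46],[0,0,0,0,0,0,-0.46]]

```text
clock: 12.45
eef_pos: [0.5312, 0.0855, 0.0732]
tcp_rot: [[0.927, -0.376, 0.0], [-0.376, -0.927, 0.001], [0.0, -0.001, -1.0]]
wrist_force: [-0.5, 3.8, 1.0]
finger_gap: 0.732
```

```bash
python3 -c "
from s import *; st(z=.073)"
```

```text
t 12.45 p [0.5312 0.0855 0.0732] yaw -112.06 z [ 0.     0.001 -1.   ] gap 0.732 F [-0.5  3.8  1. ] T [ 0.65 -0.08  0.  ] Ftool [-1.9 -3.4 -1. ] j [-0.07  0.25  1.83  0.    1.06  1.89]
delta tool to axis at z 0.073 [-0.      0.0006  0.0002]
```

Call:
arm_command:
  rows:
    - [[0,0,0,0,0,0,-0.4],[0,0,0,0,0,0,-0.4],[0,0,0,0,0,0,-0.4]]

```text
clock: 12.82
eef_pos: [0.5314, 0.0856, 0.0734]
tcp_rot: [[0.927, -0.376, 0.001], [-0.376, -0.927, 0.001], [0.0, -0.001, -1.0]]
wrist_force: [-0.5, 5.8, 2.6]
finger_gap: 0.699
```

```bash
python3 -c "
from s import *; st(z=.073)"
```

```text
t 12.82 p [0.5314 0.0856 0.0734] yaw -112.1 z [ 0.001  0.001 -1.   ] gap 0.699 F [-0.5  5.8  2.6] T [ 0.9  -0.04 -0.03] Ftool [-2.7 -5.2 -2.6] j [-0.07  0.25  1.83  0.    1.06  1.89]
delta tool to axis at z 0.073 [-0.0001  0.0007  0.0004]
```

The finger on the +y side meets a spring force of 4 to 6 N, so the button is under that pad. Now I'll squeeze fully.

Call:
arm_command:
  rows:
    - [[0,0,0,0,0,0,-0.2],[0,0,0,0,0,0,-0.2],[0,0,0,0,0,0,-0.2],[0,0,0,0,0,0,-0.2]]

```text
clock: 13.32
eef_pos: [0.5314, 0.0856, 0.074]
tcp_rot: [[0.926, -0.377, 0.0], [-0.377, -0.926, 0.001], [0.0, -0.001, -1.0]]
wrist_force: [-2.0, 6.0, 7.3]
finger_gap: 0.675
```

```bash
python3 -c "
from s import *; st(z=.073)"
```

```text
t 13.32 p [0.5314 0.0856 0.074 ] yaw -112.13 z [ 0.     0.001 -1.   ] gap 0.675 F [-2.   6.   7.3] T [ 0.74  0.31 -0.24] Ftool [-4.1 -4.8 -7.3] j [-0.07  0.24  1.83  0.    1.07  1.89]
delta tool to axis at z 0.073 [-0.0002  0.0007  0.001 ]
```

Gap is 0.675 against 0.656 on the bare ring, so the button stands out about 1.6 mm. The arm was pushed off by 0.7 mm, so I'll push the button's side on.

Call:
arm_command:
  rows:
    - [[0,0,0,0,0.0005,0,-0.2],[0,0,0,0,0.0005,0,-0.2],[0,0,0,0,0,0,-0.2]]

```text
clock: 13.7
eef_pos: [0.5314, 0.0856, 0.074]
tcp_rot: [[0.926, -0.377, 0.002], [-0.377, -0.926, 0.003], [0.0, -0.003, -1.0]]
wrist_force: [-0.2, 9.9, 5.5]
finger_gap: 0.675
```

```bash
python3 -c "
from s import *; st(z=.073)"
```

```text
t 13.7 p [0.5314 0.0856 0.074 ] yaw -112.14 z [ 0.002  0.003 -1.   ] gap 0.675 F [-0.2  9.9  5.5] T [ 1.3   0.02 -0.28] Ftool [-4.  -9.1 -5.5] j [-0.07  0.24  1.83  0.    1.06  1.89]
delta tool to axis at z 0.073 [-0.0001  0.0007  0.001 ]
```

Call:
arm_command:
  rows:
    - [[0,0,0,0,0.0005,0,-0.2],[0,0,0,0,0.0005,0,-0.2],[0,0,0,0,0,0,-0.2]]

```text
clock: 14.08
eef_pos: [0.5314, 0.0855, 0.074]
tcp_rot: [[0.926, -0.377, 0.003], [-0.377, -0.926, 0.004], [0.001, -0.005, -1.0]]
wrist_force: [1.8, 12.4, 3.3]
finger_gap: 0.676
```

```bash
python3 -c "
from s import *; st(z=.073)"
```

```text
t 14.07 p [0.5314 0.0855 0.074 ] yaw -112.15 z [ 0.003  0.004 -1.   ] gap 0.676 F [ 1.8 12.4  3.3] T [ 1.79 -0.22 -0.22] Ftool [ -3.  -12.2  -3.2] j [-0.07  0.24  1.83  0.    1.06  1.89]
delta tool to axis at z 0.073 [-0.0001  0.0006  0.001 ]
```

Call:
arm_command:
  rows:
    - [[0,0,-5,0,0,0,-0.2],[0,0,-5,0,0,0,-0.2],[0,0,0,0,0,0,-0.2]]

```text
clock: 14.45
eef_pos: [0.5362, 0.0846, 0.0743]
tcp_rot: [[0.977, -0.212, 0.015], [-0.212, -0.977, 0.003], [0.014, -0.006, -1.0]]
wrist_force: [20.2, 12.3, -12.9]
finger_gap: 0.676
```

```bash
python3 -c "
from s import *; st(z=.073)"
```

```text
t 14.45 p [0.5362 0.0846 0.0743] yaw -102.24 z [ 0.015  0.003 -1.   ] gap 0.676 F [ 20.2  12.3 -12.9] T [ 1.28 -2.95 -0.8 ] Ftool [ 17.  -16.3  13.2] j [-0.07  0.24  1.83  0.    1.05  1.71]
delta tool to axis at z 0.073 [-0.0051  0.0007  0.0013]
```

Likely cause: the closure target of -0.2 sits too near contact, so the servo squeezes weakly and the ring stayed locked. The tool pivoted about the button instead. I'll open, go back to the axis, and grip again with the closure fully commanded.

Call:
arm_command:
  rows:
    - [[0,0,0,0,0,0,-1],[0,0,0,0,0,0,-1],[0,0,5,0,-0.001,0,-1],[0,0,5,0,-0.001,0,-1],[0,0,0,0,0,0,-1]]

```text
clock: 15.08
eef_pos: [0.5305, 0.0848, 0.0729]
tcp_rot: [[0.927, -0.375, -0.001], [-0.375, -0.927, -0.001], [-0.001, 0.001, -1.0]]
wrist_force: [0.5, -0.3, -0.9]
finger_gap: 1.002
```

```bash
python3 -c "
from s import *; st(z=.073)"
```

```text
t 15.07 p [0.5305 0.0848 0.0729] yaw -112.05 z [-0.001 -0.001 -1.   ] gap 1.002 F [ 0.5 -0.3 -0.9] T [ 0.02  0.01 -0.01] Ftool [0.6 0.1 0.9] j [-0.07  0.24  1.83 -0.    1.06  1.89]
delta tool to axis at z 0.073 [ 0.0004 -0.0004 -0.0001]
```

Call:
arm_command:
  rows:
    - [[0,0,0,0,0.0003,0,-0.4],[0,0,0,0,0,0,-0.4],[0,0,0,0,0,0,1],[0,0,0,0,0,0,1],[0,0,0,0,0,0,1],[0,0,0,0,0,0,1]]

```text
clock: 15.82
eef_pos: [0.5313, 0.0857, 0.0741]
tcp_rot: [[0.926, -0.376, 0.001], [-0.376, -0.926, 0.001], [0.0, -0.002, -1.0]]
wrist_force: [-0.8, 3.8, 5.5]
finger_gap: 0.675
```

```bash
python3 -c "
from s import *; st(z=.073)"
```

```text
t 15.82 p [0.5313 0.0857 0.0741] yaw -112.11 z [ 0.001  0.001 -1.   ] gap 0.675 F [-0.8  3.8  5.5] T [ 0.66  0.24 -0.22] Ftool [-2.1 -3.3 -5.5] j [-0.07  0.24  1.83  0.    1.07  1.89]
delta tool to axis at z 0.073 [0.     0.0007 0.0011]
```

Same gap with the full closure command, and the earlier motion showed the ring did not turn at all. I'll look at the grip.

Run:
```python
from h import *
out=[]
for n,(x,y) in(("scene",(354,205)),("top",(289,212))):
    I=0
    for _ in range(3): f=cams.grab_frame(n); I=I+f["img"].astype(float)/3
    J=np.clip(255*(I[y-32:y+32,x-32:x+32,::-1]/200)**.45,0,255).astype(np.uint8)
    out.append(cv2.resize(J,(400,400),interpolation=cv2.INTER_CUBIC))
    c=[.531,.085]
    for r,z,t in((.029,.095,68),(.027,.075,68),(.029,.095,-112),(.0325,.095,68),(.025,.114,68),(.025,.102,-20)):
        p=proj(f,[c[0]+r*np.cos(np.radians(t)),c[1]+r*np.sin(np.radians(t)),z])[0]; print(n,r,z,t,((p-[x-32,y-32]+.5)*6.25).round())
cv2.imwrite("pics/grip.png",np.hstack(out))
```

```text
scene 0.029 0.095 68 [211. 344.]
scene 0.027 0.075 68 [206. 377.]
scene 0.029 0.095 -112 [182. 246.]
scene 0.0325 0.095 68 [213. 350.]
scene 0.025 0.114 68 [212. 301.]
scene 0.025 0.102 -20 [136. 287.]
top 0.029 0.095 68 [147. 185.]
top 0.027 0.075 68 [154. 193.]
top 0.029 0.095 -112 [256. 231.]
top 0.0325 0.095 68 [140. 182.]
top 0.025 0.114 68 [151. 181.]
top 0.025 0.102 -20 [219. 158.]
```

View pics/grip.png

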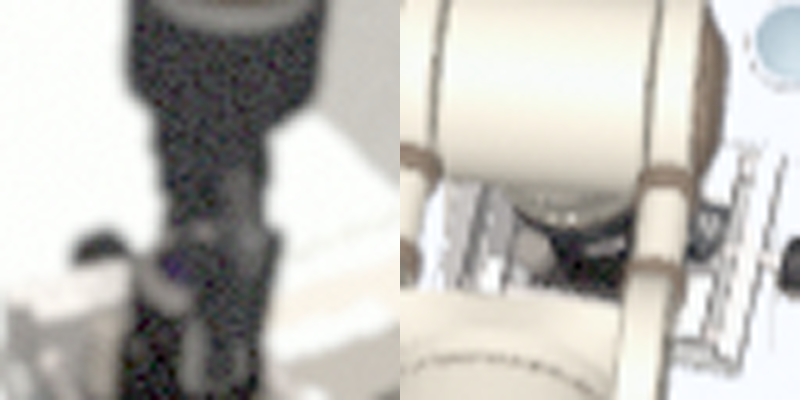

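Call:
arm_command:
  rows:
    - [[0,0,-4,0,0,0,1],[0,0,0,0,0,0,1]]

```text
clock: 16.38
eef_pos: [0.5332, 0.0852, 0.0743]
tcp_rot: [[0.95, -0.311, 0.006], [-0.311, -0.95, 0.001], [0.005, -0.002, -1.0]]
wrist_force: [6.0, 2.8, -0.5]
finger_gap: 0.677
```

```bash
python3 -c "
from s import *; st(z=.073)"
```

```text
t 16.38 p [0.5332 0.0852 0.0743] yaw -108.11 z [ 0.006  0.001 -1.   ] gap 0.677 F [ 6.   2.8 -0.5] T [ 0.25 -0.75 -0.31] Ftool [ 4.8 -4.6  0.5] j [-0.07  0.24  1.83  0.    1.06  1.82]
delta tool to axis at z 0.073 [-0.002   0.0008  0.0013]
```

Call:
arm_command:
  rows:
    - [[0,0,-4,0,0,0,1],[0,0,0,0,0,0,1]]

```text
clock: 16.62
eef_pos: [0.5352, 0.0847, 0.0744]
tcp_rot: [[0.97, -0.244, 0.011], [-0.244, -0.97, 0.0], [0.011, -0.003, -1.0]]
wrist_force: [13.8, 2.2, -7.2]
finger_gap: 0.67
```

```bash
python3 -c "
from s import *; st(z=.073)"
```

```text
t 16.62 p [0.5352 0.0847 0.0744] yaw -104.1 z [ 0.011  0.    -1.   ] gap 0.67 F [13.8  2.2 -7.2] T [ 0.14 -2.02 -0.13] Ftool [12.8 -5.5  7.3] j [-0.07  0.24  1.83  0.    1.06  1.75]
delta tool to axis at z 0.073 [-0.0042  0.0008  0.0014]
```

Forces and kinematics both say the ring is still locked with the button only about 2 mm in. The steady upward force (5 to 7 N) suggests the fingertips may be riding on the lens's shoulder below. I'll regrip 6 mm higher and about 0.5 mm further onto the button's side.

Call:
arm_command:
  rows:
    - [[0,0,0,0,0,0,-1],[0,0,0,0,0,0,-1],[0,0,8,0,0,-0.006,-1],[0,0,0,0,0.0003,0,-0.6],[0,0,0,0,0,0,-0.4],[0,0,0,0,0,0,-0.4],[0,0,0,0,0,0,-0.4]]

```text
clock: 17.5
eef_pos: [0.5311, 0.0857, 0.0796]
tcp_rot: [[0.927, -0.375, 0.001], [-0.375, -0.927, 0.002], [0.0, -0.002, -1.0]]
wrist_force: [0.4, 5.3, 3.4]
finger_gap: 0.7
```

```bash
python3 -c "
from s import *; st(z=.079)"
```

```text
t 17.5 p [0.5311 0.0857 0.0796] yaw -112.0 z [ 0.001  0.002 -1.   ] gap 0.7 F [0.4 5.3 3.4] T [ 0.92 -0.14  0.03] Ftool [-1.6 -5.1 -3.4] j [-0.07  0.23  1.83  0.    1.08  1.89]
delta tool to axis at z 0.079 [0.0002 0.0007 0.0005]
```

Call:
arm_command:
  rows:
    - [[0,0,0,0,0,0,1],[0,0,0,0,0,0,1],[0,0,0,0,0,0,1],[0,0,0,0,0,0,1]]

```text
clock: 18.0
eef_pos: [0.5311, 0.0857, 0.0803]
tcp_rot: [[0.927, -0.375, 0.001], [-0.375, -0.927, 0.002], [0.0, -0.002, -1.0]]
wrist_force: [-3.1, 5.9, 8.3]
finger_gap: 0.671
```

```bash
python3 -c "
from s import *; st(z=.079)"
```

```text
t 18.0 p [0.5311 0.0857 0.0803] yaw -112.03 z [ 0.001  0.002 -1.   ] gap 0.671 F [-3.1  5.9  8.3] T [ 0.79  0.35 -0.21] Ftool [-5.1 -4.3 -8.2] j [-0.07  0.23  1.83  0.    1.08  1.89]
delta tool to axis at z 0.079 [0.0001 0.0007 0.0013]
```

Call:
arm_command:
  rows:
    - [[0,0,0,0,0,0,-0.4],[0,0,0,0,0.001,0,-0.4],[0,0,0,0,0.001,0,-0.4],[0,0,0,0,0,0,-0.4]]

```text
clock: 18.5
eef_pos: [0.5311, 0.0856, 0.0795]
tcp_rot: [[0.927, -0.375, 0.003], [-0.375, -0.927, 0.005], [0.001, -0.006, -1.0]]
wrist_force: [3.9, 12.5, 0.4]
finger_gap: 0.699
```

```bash
python3 -c "
from s import *; st(z=.079)"
```

```text
t 18.5 p [0.5311 0.0856 0.0795] yaw -112.05 z [ 0.003  0.005 -1.   ] gap 0.699 F [ 3.9 12.5  0.4] T [ 2.02 -0.69 -0.03] Ftool [ -1.  -13.   -0.3] j [-0.07  0.23  1.83  0.01  1.07  1.88]
delta tool to axis at z 0.079 [0.0002 0.0006 0.0005]
```

Call:
arm_command:
  rows:
    - [[0,0,0,0,0.001,0,-0.4],[0,0,0,0,0.001,0,-0.4],[0,0,0,0,0,0,-0.4]]

```text
clock: 18.88
eef_pos: [0.531, 0.0855, 0.0795]
tcp_rot: [[0.927, -0.376, 0.006], [-0.376, -0.927, 0.009], [0.002, -0.01, -1.0]]
wrist_force: [7.7, 19.7, -2.6]
finger_gap: 0.702
```

```bash
python3 -c "
from s import *; st(z=.079)"
```

```text
t 18.88 p [0.531  0.0855 0.0795] yaw -112.08 z [ 0.006  0.009 -1.   ] gap 0.702 F [ 7.7 19.7 -2.6] T [ 3.04 -1.17  0.01] Ftool [ -0.2 -21.2   2.8] j [-0.07  0.23  1.84  0.01  1.07  1.88]
delta tool to axis at z 0.079 [0.0002 0.0004 0.0005]
```

Call:
arm_command:
  rows:
    - [[0,0,0,0,-0.003,0,-0.5],[0,0,0,0,-0.001,0,-0.56],[0,0,0,0,0,0,-0.56],[0,0,0,0,0,0,-0.56]]

```text
clock: 19.38
eef_pos: [0.5305, 0.0843, 0.079]
tcp_rot: [[0.926, -0.377, -0.0], [-0.377, -0.926, -0.0], [-0.0, 0.0, -1.0]]
wrist_force: [-0.2, 0.8, -0.6]
finger_gap: 0.778
```

```bash
python3 -c "
from s import *; st(z=.079)"
```

```text
t 19.38 p [0.5305 0.0843 0.079 ] yaw -112.12 z [-0. -0. -1.] gap 0.778 F [-0.2  0.8 -0.6] T [-0.01 -0.01  0.02] Ftool [-0.5 -0.7  0.6] j [-0.07  0.23  1.83 -0.    1.08  1.89]
delta tool to axis at z 0.079 [ 0.0002 -0.0008 -0.    ]
```

Call:
arm_command:
  rows:
    - [[0,0,0,0,0.001,0,-0.56],[0,0,0,0,0.0005,0,-0.56],[0,0,0,0,0,0,-0.56]]

```text
clock: 19.75
eef_pos: [0.5301, 0.0831, 0.0791]
tcp_rot: [[0.926, -0.377, -0.0], [-0.377, -0.926, -0.0], [-0.0, 0.0, -1.0]]
wrist_force: [0.2, -0.0, 1.0]
finger_gap: 0.784
```

```bash
python3 -c "
from s import *; st(z=.079)"
```

```text
t 19.75 p [0.5301 0.0831 0.0791] yaw -112.12 z [-0. -0. -1.] gap 0.784 F [ 0.2 -0.   1. ] T [-0.01 -0.   -0.01] Ftool [ 0.2 -0.  -1. ] j [-0.07  0.23  1.83 -0.    1.08  1.89]
delta tool to axis at z 0.079 [ 0.0002 -0.0021  0.0001]
```

Call:
arm_command:
  rows:
    - [[0,0,0,0,0.001,0,-0.56],[0,0,0,0,0.0005,0,-0.56],[0,0,0,0,0,0,-0.56]]

```text
clock: 20.12
eef_pos: [0.5298, 0.0826, 0.0791]
tcp_rot: [[0.926, -0.377, 0.001], [-0.377, -0.926, 0.001], [0.0, -0.002, -1.0]]
wrist_force: [2.6, 4.3, -0.9]
finger_gap: 0.779
```

```bash
python3 -c "
from s import *; st(z=.079)"
```

```text
t 20.12 p [0.5298 0.0826 0.0791] yaw -112.13 z [ 0.001  0.001 -1.   ] gap 0.779 F [ 2.6  4.3 -0.9] T [ 0.65 -0.36 -0.04] Ftool [ 0.7 -5.   0.9] j [-0.07  0.23  1.84  0.    1.07  1.88]
delta tool to axis at z 0.079 [ 0.0002 -0.0027  0.0001]
```

Call:
arm_command:
  rows:
    - [[0,0,0,0,0.001,0,-0.56],[0,0,0,0,0.0005,0,-0.56],[0,0,0,0,0,0,-0.56]]

```text
clock: 20.5
eef_pos: [0.5298, 0.0825, 0.0791]
tcp_rot: [[0.926, -0.377, 0.003], [-0.377, -0.926, 0.004], [0.001, -0.004, -1.0]]
wrist_force: [5.4, 9.3, -4.3]
finger_gap: 0.782
```

```bash
python3 -c "
from s import *; st(z=.079)"
```

```text
t 20.5 p [0.5298 0.0825 0.0791] yaw -112.15 z [ 0.003  0.004 -1.   ] gap 0.782 F [ 5.4  9.3 -4.3] T [ 1.4  -0.78 -0.07] Ftool [  1.5 -10.6   4.3] j [-0.07  0.23  1.84  0.    1.07  1.88]
delta tool to axis at z 0.079 [ 0.0002 -0.0028  0.0001]
```

Now the pad meets a hard surface at r≈30.4 with no spring travel outside it, so my picture of the button is wrong somewhere. I'll back off and look.

Call:
arm_command:
  rows:
    - [[0,0,0,0,-0.003,0,-1],[0,0,0,0,0,0,-1],[0,0,0,0,0,-0.04,-1],[0,0,0,0,0,-0.05,-1],[0,0,0,0.023,0.057,0,-1],[0,0,0,0.023,0.057,0,-1],[0,0,0,0.023,0.057,0,-1],[0,0,0,0.023,0.057,0,-1]]

```text
clock: 21.5
eef_pos: [0.529, -0.1649, 0.1693]
tcp_rot: [[0.926, -0.377, 0.0], [-0.377, -0.926, -0.001], [0.0, 0.0, -1.0]]
wrist_force: [1.1, 0.7, -0.0]
finger_gap: 1.001
```

Run:
```python
from s import *
from scipy.ndimage import map_coordinates
st()
out=[];c=np.array([.531,.085])
for n,(x0,y0) in(("scene",(334,198)),("top",(268,192))):
    I=0;k=10
    for i in range(k):
        f=cams.grab_frame(n); I=I+f["img"].astype(float)/k
        if i>7: print(n,[(q["point"],q["conf"]) for q in cams.spot_point(f,"button_face")[:2]],[(q["point"],q["conf"]) for q in cams.spot_point(f,"index_mark")[:1]])
    np.save(n+"2.npy",I)
    B=np.load(n+("avg" if n=="scene" else "avg")+".npy")
    for A in(I,B):
        J=np.clip(255*(np.clip(A[y0:y0+44,x0:x0+44,::-1],0,None)/160)**.4,0,255).astype(np.uint8)
        out.append(cv2.resize(J,(396,300) if 0 else (300,300),interpolation=cv2.INTER_CUBIC))
    a=np.radians(np.arange(-180,180,6))
    if n=="top":
      for A,nm in((I.min(2),"new"),(np.load("topg.npy"),"old")):
        for r,z in((.028,.102),(.031,.099)):
          p=proj(f,np.c_[c[0]+r*np.cos(a),c[1]+r*np.sin(a),0*a+z]); v=map_coordinates(A,[p[:,1],p[:,0]],order=3)
          print(nm,r,v.astype(int).tolist())
cv2.imwrite("pics/ba.png",np.vstack([np.hstack(out[:2]),np.hstack(out[2:])]))
print(ctrl.get_obs()["clock"])
```

```text
t 21.5 p [ 0.529  -0.1649  0.1693] yaw -112.13 z [ 0.    -0.001 -1.   ] gap 1.001 F [ 1.1  0.7 -0. ] T [ 0.04 -0.02  0.01] Ftool [ 0.8 -1.1  0. ] j [-0.52  0.16  1.72 -0.    1.26  1.44]
delta tool to axis at z 0.1693207442075672 [-9.230e-02 -2.322e-01 -1.000e-04]
scene [([308.8, 145.4], 0.69)] [([342.4, 213.8], 0.76)]
scene [] [([346.7, 215.4], 0.81)]
top [([293.8, 215.5], 0.68), ([190.0, 196.7], 0.37)] [([296.8, 200.9], 0.89)]
top [] [([292.8, 202.8], 0.77)]
new 0.028 [0, 3, 5, 5, 2, 7, 7, 9, 5, 9, 2, 39, 54, 22, 17, 29, 21, 21, 16, 14, 50, 72, 58, 58, 49, 73, 102, 131, 84, 102, 110, 101, 115, 101, 78, 104, 97, 99, 74, 69, 70, 66, 37, 60, 71, 75, 48, 19, 14, 19, 4, 2, 1, 11, 5, 3, 2, 7, 3, 0]
new 0.031 [4, 2, 3, 3, 3, 2, 5, 1, 2, 4, -1, 10, 20, 10, 7, 14, 30, 53, 60, 24, 25, 43, 30, 50, 75, 99, 111, 149, 95, 127, 124, 106, 95, 39, 53, 67, 89, 148, 146, 144, 154, 81, 97, 120, 120, 118, 84, 58, 37, 51, 83, 95, 33, 5, 0, 4, 5, 2, 3, 7]
old 0.028 [5, 6, 3, 5, 4, 25, 14, 5, 15, 12, 0, 39, 54, 23, 17, 26, 18, 19, 14, 14, 46, 59, 60, 55, 50, 71, 99, 129, 79, 84, 101, 97, 104, 98, 77, 101, 94, 96, 73, 75, 42, 30, 30, 48, 71, 75, 68, 57, 35, 23, 12, 4, 0, 8, 4, 8, 4, 4, 3, 0]
old 0.031 [5, 4, 2, 2, 3, 1, 5, 2, 1, 3, 0, 9, 20, 11, 6, 12, 30, 50, 58, 23, 26, 44, 46, 66, 84, 98, 107, 146, 93, 102, 114, 100, 77, 38, 52, 65, 88, 145, 145, 120, 67, 18, 48, 104, 118, 120, 126, 125, 98, 75, 91, 102, 33, 4, 0, 4, 5, 1, 3, 6]
22.9
```

View pics/ba.png

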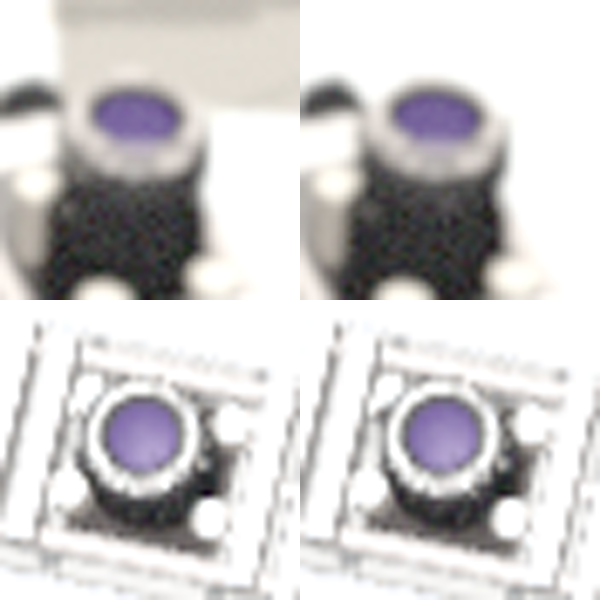

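The averaged pictures answer it. The black protrusion on the rim moved from about 66° to about 104°, and the last scale stroke moved from -147° to -109°. The ring has already turned two clicks, to 16. That is why no spring was felt at 68° later on, and the true axis lies about 1.4 mm further along that direction. I'll go back centred there and grip clear of the button.

Call:
arm_command:
  rows:
    - [[0,0,0,-0.0231,-0.0584,0,-1],[0,0,0,-0.0231,-0.0584,0,-1],[0,0,0,-0.0231,-0.0584,0,-1],[0,0,0,-0.0231,-0.0584,0,-1],[0,0,6.5,0,0,0,-1],[0,0,6.5,0,0,0,-1],[0,0,0,0,0,0.04,-1],[0,0,0,0,0,0.04,-1],[0,0,0,0,0,0.0123,-1],[0,0,0,0,0,0,-0.4],[0,0,0,0,0,0,-0.4],[0,0,0,0,0,0,-0.4]]

```text
clock: 24.4
eef_pos: [0.5316, 0.0857, 0.0785]
tcp_rot: [[0.818, -0.575, -0.001], [-0.575, -0.818, -0.003], [0.001, 0.004, -1.0]]
wrist_force: [-5.9, -7.4, 2.5]
finger_gap: 0.698
```

```bash
python3 -c "
from s import *; st(c=(.5315,.0864),z=.077)"
```

```text
t 24.4 p [0.5316 0.0857 0.0785] yaw -125.07 z [-0.001 -0.003 -1.   ] gap 0.698 F [-5.9 -7.4  2.5] T [-1.26  0.95  0.01] Ftool [-0.6  9.5 -2.5] j [-0.06  0.24  1.83 -0.    1.08  2.12]
delta tool to axis at z 0.077 [-0.0005 -0.0005  0.0015]
```

Call:
arm_command:
  rows:
    - [[0,0,0,0,0,0,1],[0,0,0,0,0,0,1],[0,0,0,0,0,0,1]]

```text
clock: 24.78
eef_pos: [0.5311, 0.085, 0.0791]
tcp_rot: [[0.818, -0.575, -0.003], [-0.575, -0.818, -0.005], [0.0, 0.005, -1.0]]
wrist_force: [-9.8, -8.9, 9.5]
finger_gap: 0.658
```

```bash
python3 -c "
from s import *; st(c=(.5315,.0864),z=.077)"
```

```text
t 24.77 p [0.5311 0.085  0.0791] yaw -125.11 z [-0.003 -0.005 -1.   ] gap 0.658 F [-9.8 -8.9  9.5] T [-1.84  1.89 -0.4 ] Ftool [-2.9 13.  -9.4] j [-0.06  0.24  1.83 -0.01  1.08  2.12]
delta tool to axis at z 0.077 [-0.0005 -0.0013  0.0021]
```

Gap is 0.658, a proper two-sided grip, and the ring pulled the TCP back to (0.531, 0.085), so the first axis estimate was right. I'll take out the offset and turn one click.

Call:
arm_command:
  rows:
    - [[0,0,0,0.0004,0.0014,0,1],[0,0,-6,0,0,0,1],[0,0,-6,0,0,0,1],[0,0,-6,0,0,0,1],[0,0,0,0,0,0,1]]

```text
clock: 25.4
eef_pos: [0.5398, 0.083, 0.08]
tcp_rot: [[0.955, -0.296, 0.021], [-0.296, -0.955, -0.005], [0.021, -0.002, -1.0]]
wrist_force: [24.0, -7.0, -19.4]
finger_gap: 0.655
```

```bash
python3 -c "
from s import *; st(z=.077)"
```

```text
t 25.4 p [0.5398 0.083  0.08  ] yaw -107.22 z [ 0.021 -0.005 -1.   ] gap 0.655 F [ 24.   -7.  -19.4] T [-2.02 -3.57 -0.95] Ftool [24.6 -0.4 19.9] j [-0.07  0.24  1.82 -0.    1.06  1.81]
delta tool to axis at z 0.077 [-0.0091  0.0007  0.0028]
```

The tool again pivoted about the 55° pad. Two-sided statics give 28 N on that pad and -4 N on the other, so the far pad may be rolling the ring at double rate. I'll look to see where the ring stands.

Call:
arm_command:
  rows:
    - [[0,0,0,0,0,0,-1],[0,0,0,0,0,0,-1],[0,0,0,0,0,-0.04,-1],[0,0,0,0,0,-0.05,-1],[0,0,0,0.018,0.0588,0,-1],[0,0,0,0.018,0.0588,0,-1],[0,0,0,0.018,0.0588,0,-1],[0,0,0,0.018,0.0588,0,-1]]

```text
clock: 26.4
eef_pos: [0.531, -0.1616, 0.168]
tcp_rot: [[0.956, -0.294, 0.002], [-0.294, -0.956, -0.001], [0.002, 0.0, -1.0]]
wrist_force: [1.1, 0.2, 1.4]
finger_gap: 1.001
```

```bash
cat > look.py <<'E'
from s import *
from scipy.ndimage import map_coordinates
import sys
tag=sys.argv[1]; k=int(sys.argv[2]); c=np.array([.531,.085]); I=0
st()
for i in range(k): f=cams.grab_frame("top"); I=I+f["img"].astype(float)/k
np.save(f"top_{tag}.npy",I)
A={"new":I.min(2),"16?":np.load("top2.npy").min(2),"dot":np.load("topg.npy")}
def prof(A,r,z,a):
    a=np.radians(a); p=proj(f,np.c_[c[0]+r*np.cos(a),c[1]+r*np.sin(a),0*a+z]); return map_coordinates(A,[p[:,1],p[:,0]],order=3).astype(int).tolist()
print("strokes",list(range(-180,-80,6)))
for n,a in A.items(): print(n,prof(a,.0275,.102,np.arange(-180,-80,6)))
print("button",list(range(42,240,6)))
for n,a in A.items(): print(n,prof(a,.0315,.098,np.arange(42,240,6)))
print(ctrl.get_obs()["clock"])
E
python3 look.py a 8
```

```text
t 26.4 p [ 0.531  -0.1616  0.168 ] yaw -107.08 z [ 0.002 -0.001 -1.   ] gap 1.001 F [1.1 0.2 1.4] T [-0.04 -0.07 -0.05] Ftool [ 1.  -0.5 -1.4] j [-0.51  0.16  1.72  0.    1.26  1.36]
delta tool to axis at z 0.16800425455736406 [-7.250e-02 -2.358e-01 -1.000e-04]
strokes [-180, -174, -168, -162, -156, -150, -144, -138, -132, -126, -120, -114, -108, -102, -96, -90, -84]
new [6, 8, 7, 7, 0, 7, 4, 12, 8, 12, 2, 4, 3, 14, 13, 9, 15]
16? [2, 4, 7, 7, 1, 7, 5, 11, 7, 12, 4, 36, 54, 26, 19, 28, 24]
dot [6, 7, 5, 7, 3, 27, 15, 8, 20, 18, 1, 35, 54, 26, 18, 26, 21]
button [42, 48, 54, 60, 66, 72, 78, 84, 90, 96, 102, 108, 114, 120, 126, 132, 138, 144, 150, 156, 162, 168, 174, 180, 186, 192, 198, 204, 210, 216, 222, 228, 234]
new [171, 164, 154, 159, 80, 104, 123, 121, 125, 131, 133, 107, 94, 116, 127, 47, 20, 9, 9, 2, 2, 3, 6, 4, 2, 2, 4, 3, 3, 4, 0, 2, 3]
16? [159, 157, 155, 158, 80, 103, 124, 122, 118, 89, 70, 52, 75, 111, 118, 48, 9, 0, 3, 4, 2, 3, 7, 4, 1, 3, 4, 2, 2, 5, 1, 2, 4]
dot [156, 156, 126, 73, 21, 54, 110, 120, 122, 130, 130, 105, 93, 115, 124, 48, 8, 0, 3, 4, 0, 3, 6, 4, 3, 3, 2, 2, 1, 4, 2, 1, 3]
26.8
```

Run:
```python
import numpy as np,pickle
from h import *
from scipy.ndimage import map_coordinates
f=pickle.load(open("m.pkl","rb"))[0]["top"]; c=[.531,.085]
A={"new":np.load("top_a.npy").min(2),"16":np.load("top2.npy").min(2),"dot":np.load("topg.npy")}
def prof(A,r,z,a):
    a=np.radians(a); p=proj(f,np.c_[c[0]+r*np.cos(a),c[1]+r*np.sin(a),0*a+z]); return map_coordinates(A,[p[:,1],p[:,0]],order=3).astype(int).tolist()
for r,z in((.0275,.102),(.0285,.101)):
    a=np.arange(-114,0,6); print(a.tolist())
    for n in A: print(r,n,prof(A[n],r,z,a))
a=np.arange(126,190,5); print(a.tolist())
for r,z in((.030,.099),(.0315,.099),(.0325,.095)):
    print(r,[(n,prof(A[n],r,z,a)) for n in A])
D=A["new"]-A["16"]; D0=A["new"]-A["dot"]
print("new-16"); ys,xs=np.where(abs(D[196:232,270:312])>12); print([(int(x+270),int(y+196),int(D[y+196,x+270])) for x,y in zip(xs,ys)])
```

```text
[-114, -108, -102, -96, -90, -84, -78, -72, -66, -60, -54, -48, -42, -36, -30, -24, -18, -12, -6]
0.0275 new [4, 3, 14, 13, 9, 15, 25, 19, 24, 72, 101, 81, 63, 54, 84, 111, 133, 90, 105]
0.0275 16 [36, 54, 26, 19, 28, 24, 24, 19, 25, 61, 82, 69, 62, 54, 84, 111, 133, 90, 106]
0.0275 dot [35, 54, 26, 18, 26, 21, 23, 17, 24, 55, 67, 68, 57, 54, 82, 109, 131, 86, 92]
[-114, -108, -102, -96, -90, -84, -78, -72, -66, -60, -54, -48, -42, -36, -30, -24, -18, -12, -6]
0.0285 new [7, 3, 7, 6, 6, 9, 20, 19, 6, 45, 80, 67, 58, 47, 68, 93, 132, 81, 101]
0.0285 16 [38, 52, 20, 15, 29, 20, 20, 19, 8, 40, 64, 50, 55, 49, 68, 94, 132, 81, 101]
0.0285 dot [37, 52, 21, 14, 26, 18, 18, 17, 8, 38, 53, 56, 54, 50, 65, 91, 130, 77, 80]
[126, 131, 136, 141, 146, 151, 156, 161, 166, 171, 176, 181, 186]
0.03 [('new', [58, 15, 15, 27, 18, 10, 4, 4, 2, 4, 6, 8, 7]), ('16', [49, 13, 0, 3, 3, 5, 6, 5, 2, 5, 6, 4, 3]), ('dot', [56, 14, -1, 2, 3, 6, 6, 3, 2, 3, 7, 7, 5])]
0.0315 [('new', [128, 67, 17, 19, 9, 8, 2, 3, 2, 5, 6, 4, 3]), ('16', [118, 66, 13, 5, 0, 4, 4, 2, 1, 6, 6, 4, 2]), ('dot', [124, 66, 12, 4, 0, 4, 4, 1, 2, 5, 6, 4, 3])]
0.0325 [('new', [160, 88, 27, 12, 3, 2, 1, 2, 2, 4, 3, 0, 0]), ('16', [155, 89, 27, 9, 1, 3, 2, 2, 2, 4, 4, 2, 0]), ('dot', [156, 88, 26, 9, 0, 3, 2, 0, 2, 4, 3, 2, 1])]
new-16
[(284, 204, 14), (282, 205, 14), (296, 205, 15), (282, 206, 27), (296, 206, 20), (296, 207, 18), (296, 208, 18), (298, 212, -18), (278, 213, 19), (279, 213, 26), (298, 213, -20), (278, 214, 40), (279, 214, 68), (278, 215, 21), (279, 215, 72), (297, 215, -43), (298, 215, -18), (279, 216, 47), (297, 216, -44), (298, 216, -22), (280, 218, 12), (282, 219, 17), (282, 220, 22), (283, 220, 12)]
```

The ring is now at 72° (stop "8"): the button is at about 141°, and two strokes are left before the index. All three turns fit the 2:1 ratio, so another 18° tool turn from the same grip should land on 4.

Call:
arm_command:
  rows:
    - [[0,0,0,-0.0181,-0.059,0,-1],[0,0,0,-0.0181,-0.059,0,-1],[0,0,0,-0.0181,-0.059,0,-1],[0,0,0,-0.0181,-0.059,0,-1],[0,0,9,0,0,0,-1],[0,0,9,0,0,0,-1],[0,0,0,0,0,0.04,-1],[0,0,0,0,0,0.04,-1],[0,0,0,0,0,0.011,-1],[0,0,0,0,0,0,-0.4],[0,0,0,0,0,0,-0.4],[0,0,0,0,0,0,-0.4]]

```text
clock: 28.3
eef_pos: [0.5311, 0.0859, 0.0775]
tcp_rot: [[0.818, -0.575, -0.001], [-0.575, -0.818, -0.002], [0.001, 0.002, -1.0]]
wrist_force: [-5.8, -4.9, 1.9]
finger_gap: 0.699
```

```bash
python3 -c "
from s import *; st(z=.077)"
```

```text
t 28.3 p [0.5311 0.0859 0.0775] yaw -125.08 z [-0.001 -0.002 -1.   ] gap 0.699 F [-5.8 -4.9  1.9] T [-0.76  0.87 -0.05] Ftool [-1.9  7.4 -1.9] j [-0.06  0.24  1.83 -0.    1.07  2.12]
delta tool to axis at z 0.077 [0.0004 0.0008 0.0005]
```

Call:
arm_command:
  rows:
    - [[0,0,0,0,0,0,1],[0,0,0,0,0,0,1],[0,0,0,0,0,0,1]]

```text
clock: 28.68
eef_pos: [0.5306, 0.0854, 0.0781]
tcp_rot: [[0.818, -0.575, -0.002], [-0.575, -0.818, -0.003], [0.0, 0.004, -1.0]]
wrist_force: [-9.0, -6.6, 9.0]
finger_gap: 0.659
```

```bash
python3 -c "
from s import *; st(z=.077)"
```

```text
t 28.68 p [0.5306 0.0854 0.0781] yaw -125.12 z [-0.002 -0.003 -1.   ] gap 0.659 F [-9.  -6.6  9. ] T [-1.35  1.67 -0.47] Ftool [-3.6 10.6 -9. ] j [-0.06  0.24  1.83 -0.    1.08  2.12]
delta tool to axis at z 0.077 [0.0005 0.0001 0.0011]
```

Call:
arm_command:
  rows:
    - [[0,0,0,0.0004,0.0013,0,1],[0,0,-6,0,0,0,1],[0,0,-6,0,0,0,1],[0,0,-6,0,0,0,1],[0,0,0,0,0,0,1]]

```text
clock: 29.3
eef_pos: [0.5395, 0.0832, 0.079]
tcp_rot: [[0.955, -0.296, 0.021], [-0.296, -0.955, -0.004], [0.022, -0.003, -1.0]]
wrist_force: [25.7, -4.6, -20.9]
finger_gap: 0.66
```

```bash
python3 -c "
from s import *; st(z=.077)"
```

```text
t 29.3 p [0.5395 0.0832 0.079 ] yaw -107.21 z [ 0.021 -0.004 -1.   ] gap 0.66 F [ 25.7  -4.6 -20.9] T [-1.75 -3.86 -0.75] Ftool [25.5 -3.1 21.5] j [-0.07  0.24  1.82 -0.    1.05  1.81]
delta tool to axis at z 0.077 [-0.0087  0.0008  0.0018]
```

Same behaviour as before. I'll release, withdraw and check.

Call:
arm_command:
  rows:
    - [[0,0,0,0,0,0,-1],[0,0,0,0,0,0,-1],[0,0,0,0,0,-0.04,-1],[0,0,0,0,0,-0.05,-1],[0,0,0,0.018,0.0588,0,-1],[0,0,0,0.018,0.0588,0,-1],[0,0,0,0.018,0.0588,0,-1],[0,0,0,0.018,0.0588,0,-1]]

```text
clock: 30.3
eef_pos: [0.5304, -0.1621, 0.167]
tcp_rot: [[0.956, -0.294, 0.002], [-0.294, -0.956, -0.001], [0.002, 0.0, -1.0]]
wrist_force: [0.8, -0.9, -0.2]
finger_gap: 1.0
```

```bash
cp top_a.npy top_72.npy; python3 look.py b 14
python3 - <<'E'
import numpy as np,pickle
from h import *
from scipy.ndimage import map_coordinates
f=pickle.load(open("m.pkl","rb"))[0]["top"]; c=[.531,.085]
A={"new":np.load("top_b.npy").min(2),"72":np.load("top_72.npy").min(2),"36":np.load("top2.npy").min(2),"0":np.load("topg.npy")}
def prof(A,r,z,a):
    a=np.radians(a); p=proj(f,np.c_[c[0]+r*np.cos(a),c[1]+r*np.sin(a),0*a+z]); return map_coordinates(A,[p[:,1],p[:,0]],order=3).astype(int).tolist()
a=np.arange(-90,-20,6); print(a.tolist())
for r,z in((.0275,.102),(.0285,.101)):
    for n in A: print(r,n,prof(A[n],r,z,a))
a=np.arange(130,236,5); print(a.tolist())
for r,z in((.030,.099),(.0315,.099)):
    for n in A: print(r,n,prof(A[n],r,z,a))
out=[]
for n in("36","72","b"):
    I=np.load({"36":"top2.npy","72":"top_72.npy","b":"top_b.npy"}[n])[196:234,270:308,::-1]
    out.append(cv2.resize(np.clip(255*(np.clip(I,0,None)/120)**.5,0,255).astype(np.uint8),(266,266),interpolation=cv2.INTER_CUBIC))
cv2.imwrite("pics/cmp.png",np.hstack(out))
E
```

```text
t 30.3 p [ 0.5304 -0.1621  0.167 ] yaw -107.08 z [ 0.002 -0.001 -1.   ] gap 1.0 F [ 0.8 -0.9 -0.2] T [ 0.04 -0.01  0.03] Ftool [1.  0.7 0.2] j [-0.51  0.16  1.72  0.    1.25  1.35]
delta tool to axis at z 0.16702740550273515 [-7.200e-02 -2.363e-01 -1.000e-04]
strokes [-180, -174, -168, -162, -156, -150, -144, -138, -132, -126, -120, -114, -108, -102, -96, -90, -84]
new [5, 10, 5, 7, 1, 10, 5, 12, 7, 11, 2, 6, 4, 12, 13, 9, 16]
16? [2, 4, 7, 7, 1, 7, 5, 11, 7, 12, 4, 36, 54, 26, 19, 28, 24]
dot [6, 7, 5, 7, 3, 27, 15, 8, 20, 18, 1, 35, 54, 26, 18, 26, 21]
button [42, 48, 54, 60, 66, 72, 78, 84, 90, 96, 102, 108, 114, 120, 126, 132, 138, 144, 150, 156, 162, 168, 174, 180, 186, 192, 198, 204, 210, 216, 222, 228, 234]
new [171, 165, 152, 160, 82, 104, 123, 120, 124, 132, 133, 106, 95, 117, 125, 49, 8, 0, 3, 4, 1, 5, 15, 12, 5, 2, 4, 3, 1, 2, 3, 1, 4]
16? [159, 157, 155, 158, 80, 103, 124, 122, 118, 89, 70, 52, 75, 111, 118, 48, 9, 0, 3, 4, 2, 3, 7, 4, 1, 3, 4, 2, 2, 5, 1, 2, 4]
dot [156, 156, 126, 73, 21, 54, 110, 120, 122, 130, 130, 105, 93, 115, 124, 48, 8, 0, 3, 4, 0, 3, 6, 4, 3, 3, 2
[... 599 characters left out ...]
175, 180, 185, 190, 195, 200, 205, 210, 215, 220, 225, 230, 235]
0.03 new [24, -1, 2, 2, 5, 7, 5, 2, 14, 18, 12, 11, 2, 2, 5, 5, 3, 4, 4, 3, 2, 4]
0.03 72 [24, 10, 28, 19, 13, 4, 5, 2, 3, 6, 8, 8, 2, 1, 5, 5, 5, 7, 3, 3, 2, 4]
0.03 36 [22, 0, 3, 2, 4, 6, 5, 2, 4, 6, 4, 3, 2, 2, 5, 4, 3, 7, 3, 2, 2, 5]
0.03 0 [23, -1, 2, 2, 5, 6, 3, 2, 3, 6, 7, 5, 3, 1, 5, 3, 4, 7, 2, 2, 2, 3]
0.0315 new [84, 17, 5, 0, 3, 4, 2, 1, 10, 15, 12, 8, 1, 4, 3, 3, 1, 2, 3, 2, 2, 4]
0.0315 72 [83, 20, 20, 9, 10, 2, 3, 2, 4, 6, 4, 3, 2, 3, 4, 3, 3, 5, 1, 2, 1, 3]
0.0315 36 [82, 18, 6, 0, 3, 4, 2, 1, 5, 7, 4, 2, 1, 4, 3, 2, 2, 5, 2, 2, 1, 4]
0.0315 0 [82, 17, 5, -1, 3, 5, 1, 1, 4, 6, 4, 3, 3, 2, 3, 2, 1, 5, 3, 2, 1, 4]
```

View pics/cmp.png

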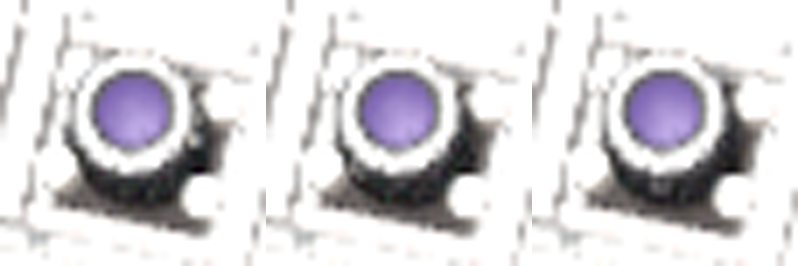

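The button now stands at about 176°, which is 68° + 108°, and the strokes agree. The ring is at 4 and the gripper is clear, so I'm handing in.

```bash
python3 -c "
from plant import ctrl
print(ctrl.finish_job()); print(ctrl.get_obs()['clock'])"
```

```text
the job is handed in; nothing more can be done
None
the job is handed in; nothing more can be done
```

The aperture ring was freed with the lock button and turned to 4. It was let go there, and I handed the job in at about 31 s with the gripper open and clear of everything.

**How it went:** I squeezed the lock button at about 68° with the other pad opposite. The ring then went dot → 22 → 16 → 8 → 4 over four grips.

**Last checks:**
- **Button position:** averaged top-camera pictures put the button at about 66–68°, 104°, 142° and finally 176°. The last is 108° from the start, which is the 4 stop.
- **Scale strokes:** they shifted the same way as the button. I could not read the figure 4 at the index directly, because that side is hidden from the top camera.

**What disagreed or went wrong:**
- **Pivoting:** in every turn the tool pivoted about one pad and swung up to 9 mm sideways. The other pad rolled the ring about twice the tool's angle. I did not find out why; the forces on the tool stayed at about 35 N or less.
- **Misread lock:** after the first turn I took the ring to be still locked, and made some extra grips and probes before the pictures showed it had moved.
- **Picture check on the other things:** I did not check for bystander movement at the end. No move went near them or the rear glass.

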